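# Sort two vacuum adaptors and hold the test valve open

## Robot

A 6-joint arm with a two-finger parallel gripper is mounted at the origin on the work surface. World frame = base frame: x ahead of the robot, y to its left, z up, the work surface at z = 0. Lengths are in m, angles in degrees, forces in N, time in s.
With the tool pointing down it reaches from about 0.4 to 0.825 m from the base axis. Payload 7 kg.
Tool frame: the origin (TCP) lies at the centre of the arm's flange, where the gripper is bolted on; the fingertips stand 178 mm ahead of it and the grasp point (between the pads) lies 159 mm ahead of it (r.tips_ahead is the z of the fingertips in the tool frame, in m); z points along the fingers, y is the line along which they close (so a half turn about z gives the same grasp; the last joint's range is limited). The gripper opens to 88 mm and grips with 3 to 60 N. Pads are 19 mm wide; open, the fingers measure 130 mm over their backs; the gripper's body (78 mm by 193 mm) begins 47 mm behind the grasp point.
Start: joints at [84.173, 20.546, 0.682, 0, -70.136, -16.507], TCP at [0.257, 0.624, 0.405] pointing down, gripper open.
Joint ranges: [-176.03, 176.03], [-82.01, 121.73], [-58.28, 71.71], [-173.87, 95.51], [-174.79, -0.11], [-173.66, 173.66]. Speed limits (degrees/s): [136.94, 136.94, 172.46, 180, 180, 180].

## Interface

Orientations are given as [roll, pitch, yaw] about the fixed x, y, z axes, in that order (R = Rz(yaw) Ry(pitch) Rx(roll)).
In Python, from plant import r gives the robot as it stands. The module is installed in compiled form; this text tells all that it offers.
- The arm moves only by the shell command python3 -m pendant 'ROWS' [FORCE]. ROWS is JSON, a list that holds one entry, the list of rows, each a list of 7 numbers: the shift along the tool's x, y, z in m, then the turn, a rotation vector about the tool's x, y, z in degrees, then the gripper command: -1 is shut, 1 is fully open, values between are in proportion. A call has 1 to 5 rows; each row is the pose to reach, as a shift and turn from the pose commanded when the call began, along the tool's axes at that moment; what a row does not reach only later rows make up. A row lasts 1/10 s, in which the tool goes at most 50 mm and 8.59 degrees, less where a joint would pass 70% of its speed; a pose out of reach is approached as far as the arm can. A call with a gripper value outside its range is refused whole. The fingers move at their own pace and stop on an object; FORCE is the grip in N (left out, the last holds). Time passes only in rows, so rows that repeat a pose let the fingers close. It gives the time, the measured TCP pose, the force, the opening and the grip force at its end, in the units of the state.
- r.get_state(): the state, without advancing time (a new reading comes with each control period).
- r.capture(name): name is "scene" or "top" or "wrist"; returns the picture (420x560x3 uint8, red, green, blue); there is no depth.
- r.camera_params(name): a dict with "fx", "fy", "cx", "cy" (pixels), "R" (3x3) and "t" (3): a world point X has camera coordinates R X + t. Camera axes: x right, y down, z forward; pixel columns grow to the right and rows downward; lengths in m; the calibration is good to about 2 mm. A picture is of the moment at which its call begins: read the wrist's pose just before it. camera_params takes no time and is no camera call; for the wrist camera it gives the pose at the moment of the call.
- r.close_job(): hands the job in; it is judged then, once.
The state is a dict: "time_s": time; "joints": joint angles; "qd": joint speeds; "joint_torque": joint torques, N m; "tcp_pos": TCP position; "eef_rot": TCP orientation; "contact_force": force on the tool from outside, world axes, zero at the start; "moment": the same for the moment, N m; "gripper_width": finger opening in m; "gripper_force": force on a finger pad.
Only numpy, scipy, OpenCV 4.12 (cv2) and the standard library are available. Lean on these libraries where they do the work, as an engineer would, in place of code of your own. Each camera call takes 0.05 s, during which the arm holds its last target. There are 200 camera calls.

## Task

Stand the vacuum adaptor with the round disc tag upright in the nest of the test stand beside the lever, and the one with the bar tag upright in the nest of the reject tray, letting go of both. Then push the stand's sprung lever down by its pad until the lever lies level (not to the bottom stop) and finish while holding it pressed there, without letting go. Leave the other labware where it is.

Things in the scene. Friction and masses are not known exactly. Their poses are not given: they have to be found in the camera images.
- disc_adaptor_centre (a point): Centre (half-way up) of a loose upright vacuum adaptor, 0.11 to 0.22 kg: plain round dark steel body 40 mm in diameter, 60 mm tall, on its top a raised white tag, a round disc 34 mm across (inspection passed), 4 mm thick (64 mm tall in all; this point is 32 mm above the underside). A brass hose nozzle, 10 to 13 mm thick, sticks out level along +x to 40 mm from the axis, its centre 44 mm above the underside. z points up.
- bar_adaptor_centre (a point): Centre (half-way up) of a loose upright vacuum adaptor, 0.11 to 0.22 kg: plain round dark steel body 40 mm in diameter, 60 mm tall, on its top a raised white tag, a narrow bar 38 mm by 8 mm (rejected), 4 mm thick (64 mm tall in all; this point is 32 mm above the underside). A brass hose nozzle, 10 to 13 mm thick, sticks out level along +x to 40 mm from the axis, its centre 44 mm above the underside. z points up.
- stand_nest (a point): Centre of the floor of the round nest on the vacuum test stand (a fixed white plate 150 by 200 mm, 10 mm thick, that also carries the lever; the nest is 105 mm beside the lever, in the direction of the stand's -y): a plain dark steel ring 48 mm inside, 56 mm outside, standing 8 mm above this floor. The floor lies 10 mm above the work surface. An adaptor stands in it upright, its underside on this floor, nozzle any way round. Axes are the stand's: x away from the robot, z up.
- tray_nest (a point): Centre of the floor of the round nest of the reject tray (a fixed aluminium plate 90 mm square, 10 mm thick, with nothing else on it): a plain dark steel ring 48 mm inside, 56 mm outside, standing 8 mm above this floor. The floor lies 10 mm above the work surface. An adaptor stands in it upright, its underside on this floor, nozzle any way round.
- lever (a joint): Angle of the test stand's sprung lever, rad: 0 at rest, when its pad end is raised 0.30 rad (17 degrees) above level; 0.30 when the lever lies level; 0.50 at the bottom stop. Pushing the pad down increases it. The spring needs about 3 N at the pad to start, 8 N at level and 12 N at the bottom, and lifts the lever again when let go.
- lever_pad (a point): Centre of the top of the round black pad (32 mm in diameter, 12 mm thick) at the free end of the lever; moves with the lever. The lever is a steel bar 16 mm wide; the pad's axis is 110 mm from the pivot axis and its top 6 mm above the line through the pivot, so with the lever level this point is 6 mm above the pivot's height, 110 mm from the pivot in the stand's -x direction. At rest it is about 98 mm above the work surface.
- lever_pivot (a point): Middle of the lever's pivot axis, fixed on the stand, 60 mm above the work surface between two cheeks that reach up to 76 mm. Its axes are the stand's: x away from the robot (the lever runs from here along -x to its pad), y along the pivot axis, z up.
- stopper: Bystander, leave alone: tapered black rubber stopper, 28 mm wide, 26 mm tall; origin at the centre of its underside, z up.
- vial: Bystander, leave alone: small capped amber glass vial, 24 mm wide, 45 mm tall; origin at the centre of its underside, z up.
- flask: Bystander, leave alone: conical glass flask, 82 mm wide, 125 mm tall; origin at the centre of its underside, z up.
- beaker: Bystander, leave alone: open glass beaker, 70 mm wide, 90 mm tall; origin at the centre of its underside, z up.
- wash_bottle: Bystander, leave alone: white plastic bottle, 64 mm wide, 130 mm tall; origin at the centre of its underside, z up.
- wrench: Bystander, leave alone: steel wrench, 140 mm long, lying flat, its length along its x axis.
There are look-alikes about, which are no part of the job. What is shaped like the part that bears bar_adaptor_centre but orange is not meant.

How it is judged:
By the outcome, as a careful person would: the job done as asked, in the order asked, and still so for the second after the job is handed in, while the arm keeps its last pose, push and grip.
It also fails if it takes over 67 s, if anything falls off the work surface, if the arm or the gripper's body presses on something with over 40 N, if the wrist force passes 120 N, or if a joint passes its speed limit or range.

## Working session

There is one attempt and no reset: what is moved stays moved. The work goes in short steps, Python scripts to look and compute and a shell command to move; the robot and the scene stay as the last step left them, time stands still between calls to the robot, and variables do not carry over. Pictures are saved under pics/ and viewed, at most 10 in all, crops included, and the job is handed in when it is done.

```bash
mkdir -p pics
cat > h.py <<'E'
import numpy as np, cv2
from plant import r
from scipy.spatial.transform import Rotation as Ro
def ray(cam,u,v,z):
    p=r.camera_params(cam) if isinstance(cam,str) else cam
    R=np.array(p["R"]);t=np.array(p["t"])
    d=R.T@np.array([(u-p["cx"])/p["fx"],(v-p["cy"])/p["fy"],1]);o=-R.T@t
    return o+d*(z-o[2])/d[2]
def cap(cam,name):
    p=r.camera_params(cam);im=r.capture(cam);cv2.imwrite(f"pics/{name}.png",im[:,:,::-1]);return p,im
def tool():
    s=r.get_state();return np.array(s["tcp_pos"]),Ro.from_euler("xyz",s["eef_rot"],degrees=True).as_matrix(),s
def go(x,y,z):
    p,R,s=tool();print("shift tool",(R.T@(np.array([x,y,z])-p)).round(4))
E
python3 - <<'E'
from h import *
for c in("scene","top"):
    p,im=cap(c,c)
    print(c,p["fx"],(-np.array(p["R"]).T@p["t"]).round(3))
s=r.get_state();print(s)
E
```

```text
scene 471.22170494617444 [1.126 0.36  0.762]
top 392.8651061632537 [0.485 0.003 0.918]
{'time_s': 0.1, 'joints': array([ 8.41739762e+01,  2.05858239e+01,  6.40133761e-01, -1.73431894e-02,
       -7.01378394e+01, -1.65086471e+01]), 'qd': array([ 0.00386203, -0.12346424,  0.08203158,  0.07901472,  0.01926704,
        0.07040825]), 'joint_torque': array([-1.86981248e-03, -5.84166741e+01,  2.93748719e+01,  7.01561451e+00,
        1.01078243e-02, -5.23309711e-05]), 'tcp_pos': array([0.25642935, 0.62420343, 0.40384289]), 'eef_rot': array([ 1.79915280e+02, -8.10517038e-03, -2.23405693e+01]), 'contact_force': array([ 0.1346407 , -0.13131204, -0.22222488]), 'moment': array([ 0.04920269,  0.02107986, -0.02448795]), 'gripper_force': 0.0, 'gripper_width': 0.08740769396703844}
```

View pics/top.png

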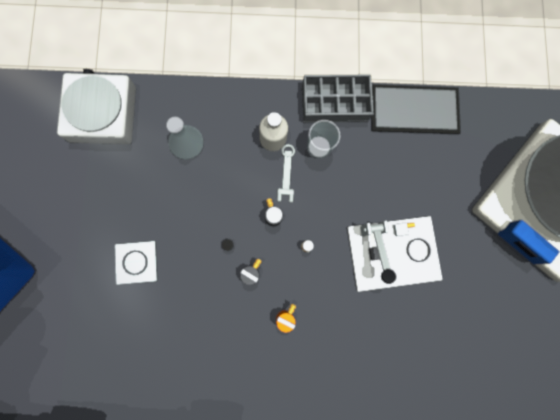

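View pics/scene.png

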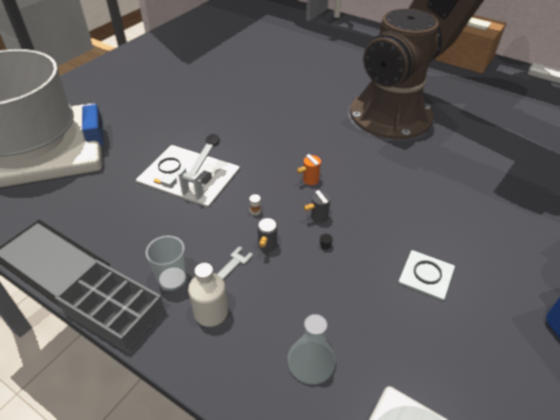

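Top view candidates: the disc-tagged dark adaptor is at (274,216), the bar-tagged dark adaptor at (249,275), and the orange bar look-alike at (286,322), which is not meant. The tray nest is at (135,263). The stand nest is at (418,250), with the lever pad at (388,276) and the pivot at about (377,230). I'll confirm with an enlarged crop and measure.

Run:
```python
from h import *
im=cv2.imread("pics/top.png");
a=cv2.resize(im[190:345,215:325],None,fx=3.8,fy=3.8,interpolation=cv2.INTER_CUBIC)
b=cv2.resize(im[205:300,340:450],None,fx=3.4,fy=3.4,interpolation=cv2.INTER_CUBIC)
H=590;c=np.zeros((H,800,3),np.uint8);c[:a.shape[0],:a.shape[1]]=a[:H];c[:b.shape[0],420:420+b.shape[1]]=b[:,:380];cv2.imwrite("pics/crop.png",c)
hsv=cv2.cvtColor(im,cv2.COLOR_BGR2HSV);g=im.max(2)
def blob(m,x0,y0,x1,y1,z,n):
    k=np.zeros_like(m);k[y0:y1,x0:x1]=m[y0:y1,x0:x1]
    cs,_=cv2.findContours(k,cv2.RETR_EXTERNAL,cv2.CHAIN_APPROX_NONE)
    c=max(cs,key=cv2.contourArea);(u,v),wh,an=cv2.minAreaRect(c)
    P=ray("top",u,v,z);print(n,(round(u,1),round(v,1)),np.round(wh,1),round(an,1),P.round(4));return P
w=((g>150)&(hsv[...,1]<60)).astype(np.uint8)
br=((hsv[...,1]>150)&(g>120)&(hsv[...,0]>10)&(hsv[...,0]<30)).astype(np.uint8)
D=blob(w,262,203,288,228,.064,"disc");d=blob(br,262,195,288,212,.044,"disc nozzle")
B=blob(w,238,262,258,286,.064,"bar");b=blob(br,248,255,266,272,.044,"bar nozzle")
for P,q in((D,d),(B,b)):print("nozzle yaw",np.degrees(np.arctan2(*(q-P)[1::-1])).round(1))
dk=(g<90).astype(np.uint8)
blob(dk,119,247,150,279,.018,"tray ring")
blob(dk,404,236,432,264,.018,"stand ring")
blob((g<70).astype(np.uint8),380,268,397,284,.098,"pad")
blob(w,115,240,158,286,.010,"tray plate")
blob(w,345,215,445,295,.010,"stand plate")
```

```text
disc (273.5, 214.0) [15. 16.] 0.0 [ 0.6002 -0.0152  0.064 ]
disc nozzle (269.3, 202.4) [6.  4.1] 71.6 [ 0.629  -0.0056  0.044 ]
bar (249.1, 275.3) [18.3  5.4] 32.0 [0.4665 0.034  0.064 ]
bar nozzle (256.5, 263.2) [4.4 7.5] 33.7 [0.4926 0.0193 0.044 ]
nozzle yaw 18.5
nozzle yaw -29.4Traceback (most recent call last):
  File "<stdin>", line 18, in <module>
  File "<stdin>", line 10, in blob
ValueError: max() iterable argument is empty
```

View pics/crop.png

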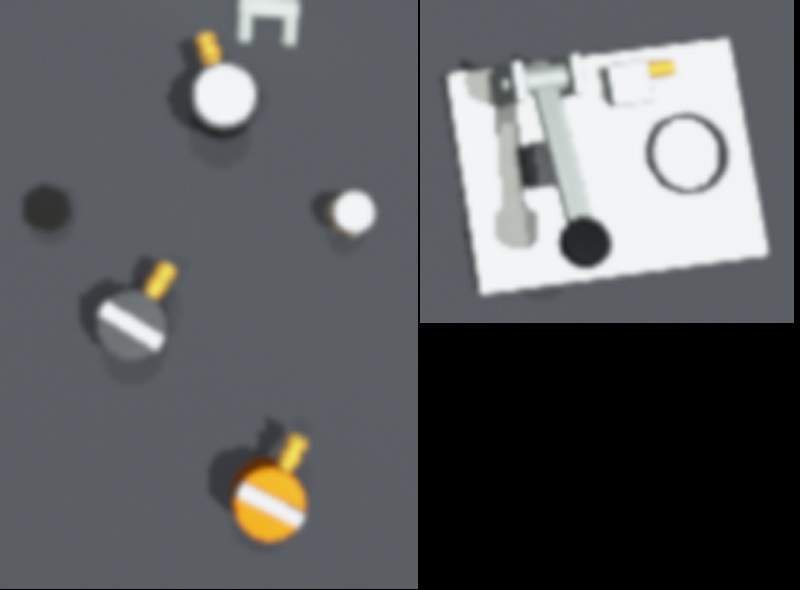

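Crop: dark body with white round disc at (223,96) is the disc adaptor, and dark body with white bar at (132,328) is the bar adaptor. The orange one at (270,503) is the look-alike. The stand nest ring is at (687,153) and the pad at (585,242).

```bash
cat >> h.py <<'E'
def blob(m,x0,y0,x1,y1,z,n,cam="top"):
    k=np.zeros(m.shape,np.uint8);k[y0:y1,x0:x1]=m[y0:y1,x0:x1]
    cs,_=cv2.findContours(k,cv2.RETR_EXTERNAL,cv2.CHAIN_APPROX_NONE)
    if not cs: print(n,"none");return
    c=max(cs,key=cv2.contourArea);(u,v),wh,an=cv2.minAreaRect(c)
    P=ray(cam,u,v,z);print(n,(round(u,1),round(v,1)),np.round(wh,1),round(an,1),P.round(4));return P
E
python3 - <<'E'
from h import *
im=cv2.imread("pics/top.png");g=im.max(2).astype(int)
blob(g<175,120,248,150,278,.016,"tray ring")
blob(g<175,404,236,432,264,.016,"stand ring")
blob(g<45,378,266,399,286,.097,"pad")
blob(g>140,112,238,160,288,.010,"tray plate")
blob(g>140,345,215,445,295,.010,"stand plate")
for n,q in (("top of bar",(.4665,.034)),):
    p,R,s=tool();print((R.T@(np.array([*q,.40])-p)).round(4))
E
```

```text
tray ring (134.5, 262.5) [23. 25.] 90.0 [0.4888 0.2939 0.016 ]
stand ring (418.1, 249.8) [23.1 23.7] 71.6 [ 0.5313 -0.3533  0.016 ]
pad (387.3, 274.4) [ 7.6 11.4] 77.5 [ 0.4747 -0.2546  0.097 ]
tray plate (135.0, 262.4) [41.9 41.7] 87.3 [0.489  0.2947 0.01  ]
stand plate (394.8, 252.7) [67.5 86.8] 81.9 [ 0.5238 -0.3006  0.01  ]
[0.4186 0.466  0.0046]
```

```bash
python3 -c "
from h import *
go(.600,-.0152,.404)"
```

```text
shift tool [0.5608 0.4608 0.0006]
```

```bash
R='[[[0.037,0.031,0,0,0,0,1],[0.075,0.061,0,0,0,0,1],[0.112,0.092,0,0,0,0,1],[0.15,0.123,0,0,0,0,1],[0.187,0.154,0,0,0,0,1]]]'
python3 -m pendant '[[[0.037,0.031,0,0,0,0,1],[0.075,0.061,0,0,0,0,1],[0.112,0.092,0,0,0,0,1],[0.15,0.123,0,0,0,0,1],[0.187,0.154,0,0,0,0,1]]]'
python3 -m pendant '[[[0.037,0.031,0,0,0,0,1],[0.075,0.061,0,0,0,0,1],[0.112,0.092,0,0,0,0,1],[0.15,0.123,0,0,0,0,1],[0.187,0.154,0,0,0,0,1]]]'
python3 -m pendant '[[[0.037,0.031,0,0,0,0,1],[0.075,0.061,0,0,0,0,1],[0.112,0.092,0,0,0,0,1],[0.15,0.123,0,0,0,0,1],[0.187,0.154,0,0,0,0,1]]]'
python3 -m pendant '[[[0,0,0,0,0,-8,0.7],[0,0,0,0,0,-16,0.5],[0,0,0,0,0,-24,0.5],[0,0,0,0,0,-32,0.5],[0,0,0,0,0,-32,0.5]]]'
python3 - <<'E'
from h import *
p,R,s=tool();P,im=cap("wrist","w1");print(p.round(4),s["eef_rot"],s["contact_force"])
go(.600,-.0152,.196)
E
```

```text
time_s: 0.6
tcp_pos: [0.3714, 0.4089, 0.4044]
eef_rot: [180.0, 0.0, -22.3]
contact_force: [1.2, 1.5, 0.2]
gripper_width: 0.0878
gripper_force: 0.0
time_s: 1.1
tcp_pos: [0.4858, 0.1954, 0.4046]
eef_rot: [-180.0, 0.0, -22.3]
contact_force: [1.0, 1.1, -0.5]
gripper_width: 0.0877
gripper_force: 0.0
time_s: 1.6
tcp_pos: [0.6004, -0.0181, 0.4044]
eef_rot: [180.0, 0.0, -22.3]
contact_force: [1.0, 0.9, -0.2]
gripper_width: 0.0876
gripper_force: 0.0
time_s: 2.1
tcp_pos: [0.5998, -0.0163, 0.4042]
eef_rot: [-180.0, 0.0, 9.8]
contact_force: [-0.8, 0.0, 0.5]
gripper_width: 0.0659
gripper_force: 0.0
[ 0.5998 -0.0163  0.4042] [-1.79995623e+02  4.72064356e-02  9.76796986e+00] [-0.7837926   0.01993522  0.48409959]
shift tool [ 0.0005 -0.001   0.2083]
```

View pics/w1.png

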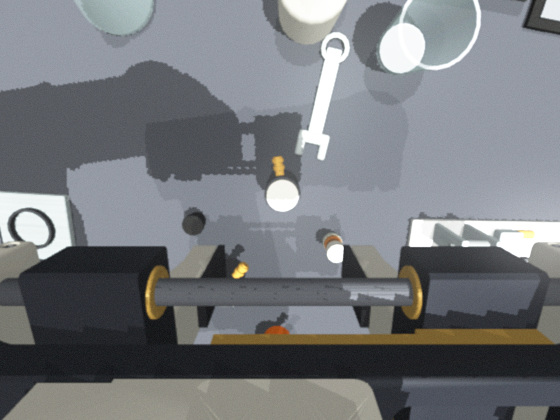

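Wrist view: disc tag at (283,193), nozzle pointing up at (279,165), wrench and vial clear of the fingers.

Run:
```python
from h import *
im=cv2.imread("pics/w1.png");g=im.min(2).astype(int)
D=blob(g>170,255,165,312,222,.064,"disc","wrist")
go(D[0],D[1],.196)
p,R,s=tool()
```

```text
disc (282.5, 195.5) [31. 33.] 90.0 [ 0.5975 -0.0151  0.064 ]
shift tool [-0.0019 -0.0015  0.2083]
```

```bash
python3 -m pendant '[[[-0.001,-0.001,0.045,0,0,0,0.5],[-0.001,-0.001,0.09,0,0,0,0.5],[-0.001,-0.001,0.135,0,0,0,0.5],[-0.001,-0.001,0.175,0,0,0,0.5],[-0.001,-0.001,0.195,0,0,0,0.5]]]' 
python3 -m pendant '[[[0,0,0.008,0,0,0,0.5],[0,0,0.011,0,0,0,0.5],[0,0,0.011,0,0,0,0],[0,0,0.011,0,0,0,-0.5],[0,0,0.011,0,0,0,-1]]]' 25
python3 -m pendant '[[[0,0,0,0,0,0,-1],[0,0,0,0,0,0,-1],[0,0,0,0,0,0,-1],[0,0,0,0,0,0,-1],[0,0,0,0,0,0,-1]]]' 25
```

```text
time_s: 2.65
tcp_pos: [0.5972, -0.0156, 0.2059]
eef_rot: [180.0, 0.3, 9.4]
contact_force: [-0.6, -0.1, 0.4]
gripper_width: 0.0657
gripper_force: 0.0
time_s: 3.15
tcp_pos: [0.5992, -0.0152, 0.2001]
eef_rot: [-180.0, -0.1, 9.6]
contact_force: [0.3, 0.8, -1.5]
gripper_width: 0.0471
gripper_force: 0.0
time_s: 3.65
tcp_pos: [0.599, -0.0153, 0.1997]
eef_rot: [180.0, -0.1, 9.7]
contact_force: [-1.8, 0.1, 6.3]
gripper_width: 0.0394
gripper_force: 25.0
```

```bash
python3 -m pendant '[[[0,0,-0.03,0,0,0,-1],[0,0,-0.07,0,0,0,-1],[0,0,-0.11,0,0,0,-1],[0,0,-0.14,0,0,0,-1],[0,0,-0.15,0,0,0,-1]]]'
python3 -m pendant '[[[0,0,0,0,0,8,-1],[0,0,0,0,0,16,-1],[0,0,0,0,0,24,-1],[0,0,0,0,0,32,-1],[0,0,0,0,0,40,-1]]]'
python3 -m pendant '[[[0,0,0,0,0,8,-1],[0,0,0,0,0,16,-1],[0,0,0,0,0,24,-1],[0,0,0,0,0,32,-1],[0,0,0,0,0,40,-1]]]'
python3 -m pendant '[[[0,0,0,0,0,8,-1],[0,0,0,0,0,16,-1],[0,0,0,0,0,24,-1],[0,0,0,0,0,32,-1],[0,0,0,0,0,32,-1]]]'
python3 -c "
from h import *
go(.5313,-.3533,.35);print(r.get_state()['joints'])"
```

```text
time_s: 4.15
tcp_pos: [0.5992, -0.0153, 0.3523]
eef_rot: [-180.0, -0.3, 9.7]
contact_force: [0.4, -0.1, -2.7]
gripper_width: 0.0392
gripper_force: 25.0
time_s: 4.65
tcp_pos: [0.5982, -0.0154, 0.3472]
eef_rot: [179.9, 0.1, -30.7]
contact_force: [-0.1, 0.5, -2.4]
gripper_width: 0.0393
gripper_force: 25.0
time_s: 5.15
tcp_pos: [0.5982, -0.0154, 0.3471]
eef_rot: [179.9, 0.0, -70.7]
contact_force: [-0.2, 0.1, -2.8]
gripper_width: 0.0396
gripper_force: 25.0
time_s: 5.65
tcp_pos: [0.5983, -0.0154, 0.3473]
eef_rot: [179.9, -0.0, -102.5]
contact_force: [0.3, -0.4, -2.1]
gripper_width: 0.0391
gripper_force: 25.0
shift tool [ 0.3444 -0.0076 -0.0025]
[ 1.72074261e+01  1.59103806e+01 -1.38402230e+01 -3.48033041e-02
 -6.03731102e+01 -2.96648890e+01]
```

```bash
python3 -m pendant '[[[0.04,-0.001,0,0,0,0,-1],[0.09,-0.002,0,0,0,0,-1],[0.14,-0.003,0,0,0,0,-1],[0.19,-0.004,0,0,0,0,-1],[0.24,-0.005,0,0,0,0,-1]]]'
python3 -m pendant '[[[0,0,0,0,0,0,-1],[0,0,0,0,0,0,-1]]]'
python3 - <<'E'
from h import *
P,im=cap("wrist","w2")
R=np.array(P["R"])
def pix(X):
    c=R@np.array(X)+P["t"];return P["fx"]*c[0]/c[2]+P["cx"],P["fy"]*c[1]/c[2]+P["cy"]
u,v=map(int,pix([.5313,-.3533,.016]));print(u,v)
g=im.max(2).astype(int)
for t in(120,150,180):blob(g<t,u-45,max(0,v-45),u+45,v+45,.016,"ring%d"%t,P)
go(.5313,-.3533,.35)
E
```

```text
time_s: 6.15
tcp_pos: [0.5515, -0.2524, 0.348]
eef_rot: [179.9, 0.0, -102.0]
contact_force: [1.2, 0.5, -1.5]
gripper_width: 0.0395
gripper_force: 25.0
time_s: 6.35
tcp_pos: [0.5516, -0.2522, 0.3476]
eef_rot: [179.9, 0.0, -102.3]
contact_force: [-0.2, -0.6, -2.5]
gripper_width: 0.0396
gripper_force: 25.0
279 91
ring120 (245.5, 51.0) [10. 23.] 90.0 [ 0.5549 -0.3948  0.016 ]
ring150 (280.5, 91.0) [60. 55.] 90.0 [ 0.5305 -0.354   0.016 ]
ring180 (280.0, 91.0) [62. 56.] 90.0 [ 0.531  -0.3541  0.016 ]
shift tool [ 0.1042 -0.0015 -0.0022]
```

View pics/w2.png

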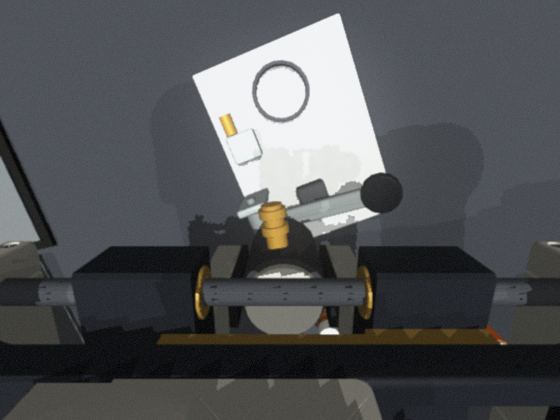

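Wrist view: stand nest ring at (280,91), matching the top-view estimate to about 1 mm. The nozzle is held pointing forward at (273,225), the lever pad is at (381,193) and a small white box at (243,145).

```bash
python3 - <<'E'
from h import *
P1=r.camera_params("top");P2=r.camera_params("wrist")
M=[np.array([[p["fx"],0,p["cx"]],[0,p["fy"],p["cy"]],[0,0,1]])@np.c_[np.array(p["R"]),p["t"]] for p in(P1,P2)]
X=cv2.triangulatePoints(*M,np.array([[402.,387.8],[228.5,276]]),np.array([[243.,381.],[145,191]]));print((X[:3]/X[3]).T.round(3))
E
python3 -m pendant '[[[0.025,0,0,0,0,0,-1],[0.06,-0.001,0,0,0,0,-1],[0.09,-0.0015,0,0,0,0,-1],[0.1035,-0.0015,0,0,0,0,-1],[0.1035,-0.0015,0,0,0,0,-1]]]'
python3 -c "
from h import *
go(.531,-.3537,.225)"
```

```text
[[ 0.578 -0.312  0.03 ]
 [ 0.471 -0.257  0.094]]
time_s: 6.9
tcp_pos: [0.5318, -0.3525, 0.3481]
eef_rot: [180.0, 0.0, -102.3]
contact_force: [0.2, 0.1, -1.8]
gripper_width: 0.0391
gripper_force: 25.0
shift tool [0.0013 0.0004 0.1231]
```

```bash
python3 -m pendant '[[[0.001,0,0.04,0,0,0,-1],[0.001,0,0.08,0,0,0,-1],[0.001,0,0.11,0,0,0,-1],[0.001,0,0.12,0,0,0,-1],[0.001,0,0.12,0,0,0,-1]]]'
python3 -m pendant '[[[0,0,0.004,0,0,0,-1],[0,0,0.008,0,0,0,-1],[0,0,0.012,0,0,0,-1],[0,0,0.014,0,0,0,-1],[0,0,0.014,0,0,0,-1]]]'
```

```text
time_s: 7.4
tcp_pos: [0.5317, -0.352, 0.2274]
eef_rot: [179.8, 0.0, -102.2]
contact_force: [-0.2, -0.1, -1.3]
gripper_width: 0.0391
gripper_force: 25.0
time_s: 7.9
tcp_pos: [0.5314, -0.3533, 0.2147]
eef_rot: [-180.0, 0.0, -102.3]
contact_force: [0.0, 0.3, -2.2]
gripper_width: 0.0396
gripper_force: 25.0
```

```bash
python3 -m pendant '[[[0,0,0.002,0,0,0,-1],[0,0,0.004,0,0,0,-1],[0,0,0.005,0,0,0,-1],[0,0,0.006,0,0,0,-1],[0,0,0.006,0,0,0,-1]]]'
```

```text
time_s: 8.4
tcp_pos: [0.5314, -0.3532, 0.2097]
eef_rot: [-180.0, -0.0, -102.3]
contact_force: [-2.8, 2.8, 5.7]
gripper_width: 0.0393
gripper_force: 25.0
```

```bash
python3 -m pendant '[[[0,0,0,0,0,0,-0.05],[0,0,0,0,0,0,0.2],[0,0,0,0,0,0,0.3],[0,0,0,0,0,0,0.3],[0,0,0,0,0,0,0.3]]]'
python3 -m pendant '[[[0,0,-0.02,0,0,0,0.3],[0,0,-0.06,0,0,0,0.3],[0,0,-0.11,0,0,0,0.3],[0,0,-0.16,0,0,0,0.3],[0,0,-0.18,0,0,0,0.3]]]'
python3 - <<'E'
from h import *
P,im=cap("wrist","w3")
R=np.array(P["R"])
g=im.min(2).astype(int)
c=R@np.array([.531,-.353,.074])+P["t"];u=int(P["fx"]*c[0]/c[2]+P["cx"]);v=int(P["fy"]*c[1]/c[2]+P["cy"])
print(u,v)
cv2.imwrite("pics/w3c.png",cv2.resize(im[max(0,v-80):v+60,u-110:u+110,::-1],None,fx=3,fy=3))
go(.4665,.034,.40)
print(r.get_state()["eef_rot"])
E
```

```text
time_s: 8.9
tcp_pos: [0.5315, -0.3533, 0.2086]
eef_rot: [180.0, -0.0, -102.3]
contact_force: [-0.5, -0.6, 0.4]
gripper_width: 0.057
gripper_force: 0.0
time_s: 9.4
tcp_pos: [0.5321, -0.3538, 0.3947]
eef_rot: [-179.6, -0.1, -102.3]
contact_force: [0.4, 0.3, 0.9]
gripper_width: 0.0572
gripper_force: 0.0
285 199
shift tool [-0.365   0.1469 -0.006 ]
[-1.79450929e+02 -1.47404554e-01 -1.02293065e+02]
```

View pics/w3c.png

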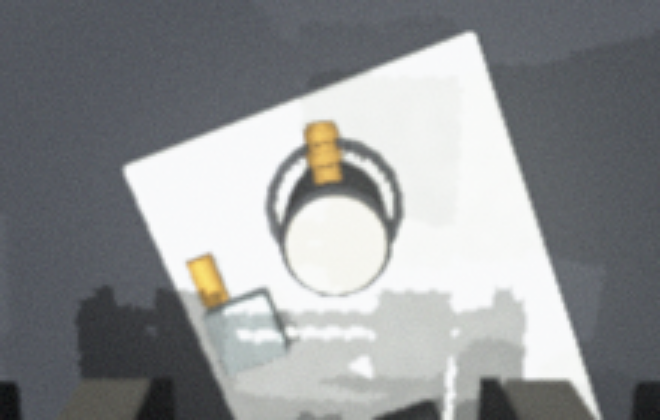

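Crop: the disc adaptor stands in the stand nest, ring visible evenly around its base, nozzle pointing away from the lever. Now the bar adaptor.

```bash
python3 -m pendant '[[[-0.045,0.018,0,0,0,-8,0.5],[-0.09,0.036,0,0,0,-16,0.5],[-0.135,0.054,0,0,0,-24,0.5],[-0.18,0.072,0,0,0,-32,0.5],[-0.225,0.09,0,0,0,-40,0.5]]]'
python3 -c "
from h import *
go(.4665,.034,.39)"
```

```text
time_s: 9.95
tcp_pos: [0.4908, -0.1127, 0.3884]
eef_rot: [-180.0, 0.0, -62.0]
contact_force: [1.0, 1.0, 0.3]
gripper_width: 0.0655
gripper_force: 0.0
shift tool [-0.1409 -0.0473 -0.0016]
```

```bash
python3 -m pendant '[[[-0.035,-0.012,0,0,0,-8,0.5],[-0.075,-0.025,0,0,0,-16,0.5],[-0.115,-0.038,0,0,0,-24,0.5],[-0.141,-0.047,0,0,0,-32,0.5],[-0.141,-0.047,0,0,0,-36,0.5]]]'
python3 -m pendant '[[[0,0,0,0,0,0,0.5],[0,0,0,0,0,0,0.5]]]'
python3 - <<'E'
from h import *
P,im=cap("wrist","w4")
R=np.array(P["R"]);g=im.min(2).astype(int)
c=R@np.array([.4665,.034,.064])+P["t"];u=int(P["fx"]*c[0]/c[2]+P["cx"]);v=int(P["fy"]*c[1]/c[2]+P["cy"])
print(u,v)
B=blob(g>165,u-25,v-25,u+25,v+25,.064,"bar",P)
hs=cv2.cvtColor(im,cv2.COLOR_RGB2HSV)
b=blob((hs[...,1]>150)&(hs[...,2]>120),u-45,v-55,u+45,v+10,.044,"noz",P)
print(np.degrees(np.arctan2(*(b-B)[1::-1])))
go(B[0],B[1],.198)
E
```

```text
time_s: 10.45
tcp_pos: [0.4673, 0.035, 0.3887]
eef_rot: [-180.0, -0.0, -25.8]
contact_force: [0.4, -0.9, 0.3]
gripper_width: 0.0656
gripper_force: 0.0
time_s: 10.65
tcp_pos: [0.4677, 0.0324, 0.3885]
eef_rot: [180.0, 0.0, -26.5]
contact_force: [-0.1, -0.7, 0.1]
gripper_width: 0.0653
gripper_force: 0.0
282 198
bar (282.0, 200.3) [36.5  7.9] 3.8 [0.4651 0.0349 0.064 ]
noz (283.2, 169.5) [10.8 17.8] 11.3 [0.4905 0.021  0.044 ]
-28.76653670918162
shift tool [-0.0036 -0.0014  0.1905]
```

```bash
python3 -m pendant '[[[-0.003,-0.0015,0.045,0,0,0,0.5],[-0.003,-0.0015,0.09,0,0,0,0.5],[-0.003,-0.0015,0.135,0,0,0,0.5],[-0.003,-0.0015,0.17,0,0,0,0.5],[-0.003,-0.0015,0.188,0,0,0,0.5]]]'
python3 -m pendant '[[[0,0,0.001,0,0,0,0.5],[0,0,0.002,0,0,0,0],[0,0,0.002,0,0,0,-0.5],[0,0,0.002,0,0,0,-1],[0,0,0.002,0,0,0,-1]]]' 25
python3 -m pendant '[[[0,0,0,0,0,0,-1],[0,0,0,0,0,0,-1],[0,0,0,0,0,0,-1],[0,0,0,0,0,0,-1]]]' 25
python3 -m pendant '[[[0,0,-0.03,0,0,0,-1],[0,0,-0.07,0,0,0,-1],[0,0,-0.11,0,0,0,-1],[0,0,-0.12,0,0,0,-1],[0,0,-0.12,0,0,0,-1]]]'
python3 -c "
from h import *
go(.4889,.2943,.315)"
```

```text
time_s: 11.2
tcp_pos: [0.4648, 0.0338, 0.1978]
eef_rot: [179.8, 0.2, -26.6]
contact_force: [0.6, 0.2, 0.2]
gripper_width: 0.0655
gripper_force: 0.0
time_s: 11.7
tcp_pos: [0.466, 0.0352, 0.1997]
eef_rot: [-179.9, -0.1, -26.3]
contact_force: [0.1, -1.1, 4.9]
gripper_width: 0.0398
gripper_force: 25.3
time_s: 12.1
tcp_pos: [0.4661, 0.0353, 0.1997]
eef_rot: [-179.9, -0.1, -26.3]
contact_force: [-1.0, -0.1, 7.7]
gripper_width: 0.0397
gripper_force: 25.0
time_s: 12.6
tcp_pos: [0.4659, 0.0353, 0.3205]
eef_rot: [-179.8, -0.1, -26.3]
contact_force: [-0.3, 0.5, -3.3]
gripper_width: 0.0395
gripper_force: 25.0
shift tool [-0.0943 -0.2423  0.0061]
```

```bash
python3 -m pendant '[[[-0.016,-0.042,0,0,0,0,-1],[-0.033,-0.085,0,0,0,0,-1],[-0.051,-0.13,0,0,0,0,-1],[-0.068,-0.175,0,0,0,0,-1],[-0.085,-0.218,0,0,0,0,-1]]]'
python3 -m pendant '[[[-0.009,-0.024,0,0,0,0,-1],[-0.009,-0.024,0,0,0,0,-1],[-0.009,-0.024,0.03,0,0,0,-1],[-0.009,-0.024,0.06,0,0,0,-1],[-0.009,-0.024,0.06,0,0,0,-1]]]'
python3 - <<'E'
from h import *
P,im=cap("top","t2");go(.4889,.2943,.2097)
P,im=cap("wrist","w5")
E
```

```text
time_s: 13.1
tcp_pos: [0.4856, 0.2699, 0.3165]
eef_rot: [179.8, 0.1, -26.3]
contact_force: [1.7, -0.4, -1.9]
gripper_width: 0.0395
gripper_force: 25.0
time_s: 13.6
tcp_pos: [0.4869, 0.2916, 0.2532]
eef_rot: [179.4, 0.2, -26.4]
contact_force: [-0.8, -0.6, -2.2]
gripper_width: 0.0396
gripper_force: 25.0
shift tool [ 0.0001 -0.0024  0.046 ]
```

View pics/w5.png

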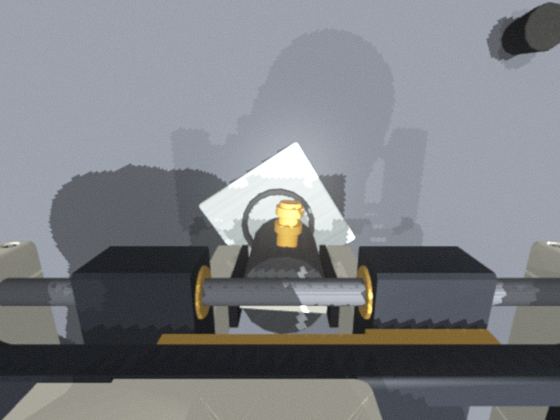

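Wrist view: tray ring spans columns about 243–315 and the held body is about 3 px right of its centre, which agrees with the computed 2 mm correction.

```bash
python3 -m pendant '[[[0,-0.002,0,0,0,0,-1],[0,-0.002,0.015,0,0,0,-1],[0,-0.002,0.027,0,0,0,-1],[0,-0.002,0.033,0,0,0,-1],[0,-0.002,0.033,0,0,0,-1]]]'
python3 -m pendant '[[[0,0,0.003,0,0,0,-1],[0,0,0.005,0,0,0,-1],[0,0,0.006,0,0,0,-1],[0,0,0.006,0,0,0,-1]]]'
```

```text
time_s: 14.2
tcp_pos: [0.4896, 0.2953, 0.2252]
eef_rot: [179.9, 0.0, -26.3]
contact_force: [-0.6, -0.4, -2.3]
gripper_width: 0.0395
gripper_force: 25.0
time_s: 14.6
tcp_pos: [0.4898, 0.2956, 0.2197]
eef_rot: [-180.0, -0.0, -26.3]
contact_force: [0.2, 0.6, -1.7]
gripper_width: 0.0396
gripper_force: 25.0
```

```bash
python3 -m pendant '[[[0,0.001,0,0,0,0,-1],[0,0.001,0.003,0,0,0,-1],[0,0.001,0.006,0,0,0,-1],[0,0.001,0.009,0,0,0,-1],[0,0.001,0.011,0,0,0,-1]]]'
python3 -m pendant '[[[0,0,0,0,0,0,-1],[0,0,0,0,0,0,-1]]]'
```

```text
time_s: 15.1
tcp_pos: [0.4893, 0.2947, 0.2096]
eef_rot: [180.0, -0.0, -26.3]
contact_force: [-12.0, -2.9, 29.1]
gripper_width: 0.0396
gripper_force: 25.0
time_s: 15.3
tcp_pos: [0.4892, 0.2946, 0.2097]
eef_rot: [-180.0, -0.0, -26.3]
contact_force: [-5.1, -2.0, 11.2]
gripper_width: 0.0395
gripper_force: 25.0
```

```bash
python3 -m pendant '[[[0,0,0,0,0,0,-0.05],[0,0,0,0,0,0,0.2],[0,0,0,0,0,0,0.3],[0,0,0,0,0,0,0.3],[0,0,0,0,0,0,0.3]]]'
python3 -m pendant '[[[0,0,-0.02,0,0,0,0.3],[0,0,-0.06,0,0,0,0.3],[0,0,-0.1,0,0,0,0.3],[0,0,-0.13,0,0,0,0.3],[0,0,-0.14,0,0,0,0.3]]]'
python3 - <<'E'
from h import *
P,im=cap("wrist","w6")
go(.468,-.2565,.345)
R=np.array(P["R"]);c=R@np.array([.489,.294,.05])+P["t"];u=int(P["fx"]*c[0]/c[2]+P["cx"]);v=int(P["fy"]*c[1]/c[2]+P["cy"])
cv2.imwrite("pics/w6c.png",cv2.resize(im[max(0,v-80):v+60,u-110:u+110,::-1],None,fx=3,fy=3))
E
```

```text
time_s: 15.8
tcp_pos: [0.4894, 0.2947, 0.2085]
eef_rot: [180.0, 0.0, -26.3]
contact_force: [-0.1, 1.1, 0.2]
gripper_width: 0.0566
gripper_force: 0.0
time_s: 16.3
tcp_pos: [0.4899, 0.2951, 0.3525]
eef_rot: [-179.7, -0.1, -26.3]
contact_force: [1.0, 0.3, 0.0]
gripper_width: 0.0572
gripper_force: 0.0
shift tool [0.2249 0.5042 0.0052]
```

View pics/w6c.png

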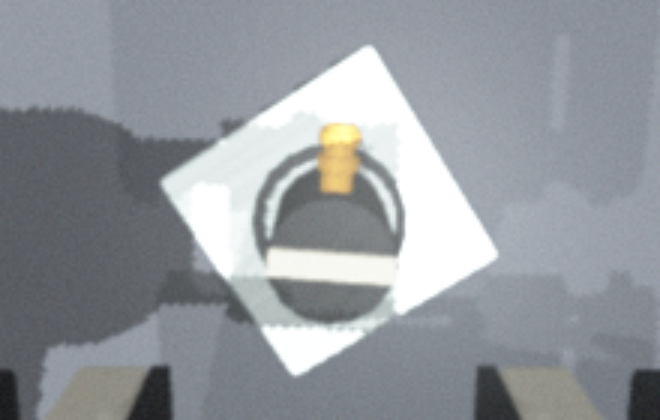

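The bar adaptor stands in the tray nest, inside the ring. Now the lever.

```bash
python3 -m pendant '[[[0.018,0.04,0,0,0,0,-1],[0.036,0.082,0,0,0,0,-1],[0.055,0.124,0,0,0,0,-1],[0.074,0.166,0,0,0,0,-1],[0.093,0.208,0,0,0,0,-1]]]'
python3 -m pendant '[[[0.019,0.042,0,0,0,0,-1],[0.038,0.084,0,0,0,0,-1],[0.057,0.126,0,0,0,0,-1],[0.076,0.168,0,0,0,0,-1],[0.093,0.208,0,0,0,0,-1]]]'
python3 -m pendant '[[[0.02,0.045,0,0,0,0,-1],[0.039,0.088,0,0,0,0,-1],[0.039,0.088,0.03,0,0,0,-1],[0.039,0.088,0.055,0,0,0,-1],[0.039,0.088,0.055,0,0,0,-1]]]'
python3 - <<'E'
from h import *
P,im=cap("wrist","w7")
go(.468,-.2565,.244)
cv2.imwrite("pics/w7.png",im[...,::-1])
E
```

```text
time_s: 16.85
tcp_pos: [0.4796, 0.0652, 0.3475]
eef_rot: [179.9, 0.1, -26.3]
contact_force: [0.9, 0.3, -0.0]
gripper_width: 0.0225
gripper_force: 0.0
time_s: 17.35
tcp_pos: [0.4707, -0.1626, 0.3475]
eef_rot: [180.0, 0.1, -26.3]
contact_force: [0.7, -0.1, 0.5]
gripper_width: 0.0006
gripper_force: 0.0
time_s: 17.85
tcp_pos: [0.4654, -0.257, 0.2892]
eef_rot: [179.9, 0.5, -26.5]
contact_force: [-1.0, 0.2, -0.4]
gripper_width: 0.0003
gripper_force: 0.0
shift tool [ 0.0014 -0.0012  0.0475]
```

View pics/w7.png

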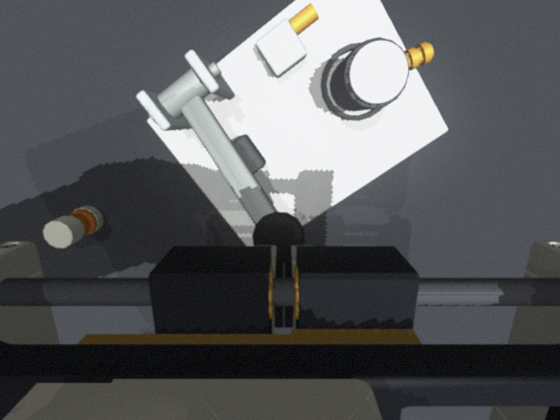

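Wrist view: pad visible at about (278,237), laterally in line with the closed fingers at column 284, with the disc adaptor standing in its nest at (375,75).

```bash
python3 - <<'E'
from h import *
print(ray("wrist",278.5,237,.098))
p,R,s=tool();print(p,(p+R@[0,0,.178]).round(4))
E
python3 -m pendant '[[[0.003,-0.001,0.005,0,0,0,-1],[0.003,-0.001,0.01,0,0,0,-1],[0.003,-0.001,0.015,0,0,0,-1],[0.003,-0.001,0.02,0,0,0,-1],[0.003,-0.001,0.02,0,0,0,-1]]]'
```

```text
[ 0.47276061 -0.25702524  0.098     ]
[ 0.46645185 -0.25696293  0.2914862 ] [ 0.4655 -0.2568  0.1135]
time_s: 18.4
tcp_pos: [0.4706, -0.2572, 0.2735]
eef_rot: [180.0, -0.0, -26.3]
contact_force: [0.7, 0.0, 2.7]
gripper_width: 0.0004
gripper_force: 1.5
```

```bash
python3 -m pendant '[[[0,0,0.006,0,0,0,-1],[-0.001,0,0.012,0,0,0,-1],[-0.001,0,0.018,0,0,0,-1],[-0.002,0,0.024,0,0,0,-1],[-0.002,0,0.028,0,0,0,-1]]]'
python3 -m pendant '[[[0,0,0,0,0,0,-1],[0,0,0,0,0,0,-1],[0,0,0,0,0,0,-1]]]'
```

```text
time_s: 18.9
tcp_pos: [0.4685, -0.2568, 0.2458]
eef_rot: [179.9, -0.0, -26.3]
contact_force: [-4.0, -3.8, 7.6]
gripper_width: 0.0004
gripper_force: 3.9
time_s: 19.2
tcp_pos: [0.4685, -0.2569, 0.246]
eef_rot: [179.9, -0.0, -26.3]
contact_force: [-3.8, -3.5, 7.4]
gripper_width: 0.0008
gripper_force: 3.8
```

```bash
python3 -m pendant '[[[0,0,0.001,0,0,0,-1],[0,0,0.002,0,0,0,-1],[0,0,0.002,0,0,0,-1],[0,0,0.002,0,0,0,-1]]]'
python3 - <<'E'
from h import *
P,im=cap("scene","s2")
cv2.imwrite("pics/s2c.png",cv2.resize(im[100:320,120:460,::-1],None,fx=2.3,fy=2.3))
P,im=cap("wrist","w8")
p,R,s=tool();print(p,s["contact_force"])
E
```

```text
time_s: 19.6
tcp_pos: [0.4684, -0.2569, 0.2441]
eef_rot: [179.9, 0.0, -26.3]
contact_force: [-4.0, -3.1, 8.6]
gripper_width: 0.0001
gripper_force: 4.1
[ 0.4683848  -0.25686966  0.24411332] [-2.6719965  -3.17362043  8.47037105]
```

View pics/s2c.png

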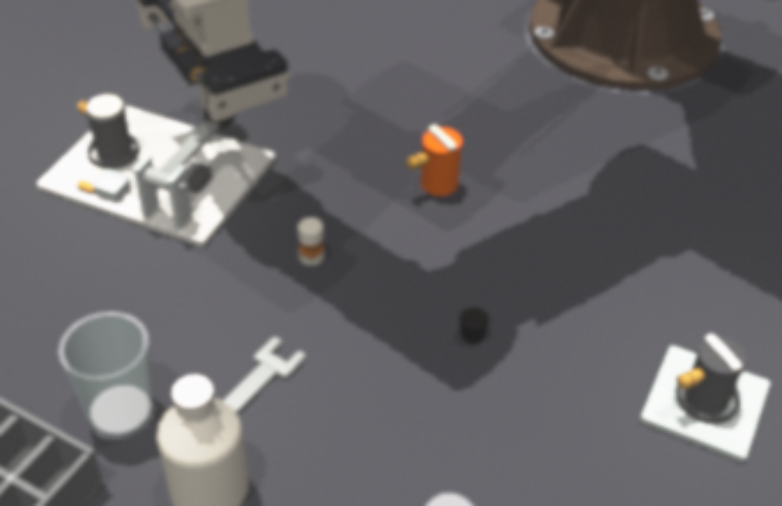

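Scene crop: the disc adaptor is upright in the stand nest (108,130), the bar adaptor upright in the tray nest (710,385), and the lever is pressed level by the fingers (about 8 N, fingertips at 66 mm). The other labware has not moved.

```bash
python3 -c "
from plant import r
print(r.close_job())"
```

```text
the job is handed in; nothing more can be done
None
```

The job is handed in: disc adaptor upright in the stand nest, bar adaptor upright in the reject tray nest, and the lever held pressed at level (pad top about 66 mm, about 8.5 N), at about 20 s of the 67 s allowed; I was not shown a verdict.

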